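# Flip open the screening lid and press the reset button

### The arm

A 7-joint arm with a two-finger parallel gripper is mounted at the origin on a cart in front of the work surface, level with it; the furniture and walls round the work are solid. World frame = base frame: x ahead of the robot, y to its left, z up, the work surface at z = 0. Lengths are in m, angles in degrees, forces in N, time in s.
With the tool pointing down it reaches from about 0.425 to 0.875 m from the base axis. Payload 4.7 kg.
Tool frame: the origin (TCP) lies at the very end of the fingers, on their centre line; the grasp point (between the pads) lies 19 mm behind it; z points along the fingers, y is the line along which they close (so a half turn about z gives the same grasp; the last joint's range is limited). The gripper opens to 87 mm and grips with 3 to 60 N. Pads are 19 mm wide; open, the fingers measure 117 mm over their backs; the gripper's body (75 mm by 190 mm) begins 51 mm behind the grasp point.
Start: joints at [-76.14, 18.392, -4.016, 83.108, 1.295, 78.541, -3.26], TCP at [0.147, 0.633, 0.223] pointing down, gripper open.
Joint ranges: [-163.93, 163.93], [-17.29, 119.83], [-79.2, 71.16], [3.27, 140.29], [-89.18, 269.18], [5.43, 117.66], [-154.24, 154.24]. Speed limits (degrees/s): [147.25, 147.25, 180, 180, 180, 180, 180].

### API

Orientations are given as [roll, pitch, yaw] about the fixed x, y, z axes, in that order (R = Rz(yaw) Ry(pitch) Rx(roll)).
In Python, from cell import telemetry, cams, env gives the robot as it stands.
- The arm moves only by the tool arm_command, never from a script. Its argument "series" is text: rows parted by semicolons, each of 5 numbers parted by spaces: the shift along the tool's x, y, z in mm, then the turn about the tool's z in rad, then the closure in counts, from 0 (fully open) to 255 (shut). A call has 1 to 20 rows; each row shifts and turns the commanded pose from where the row before left it, along the tool's axes as they then stand; what a row does not reach is not made up. A row lasts 1/12 s, in which the tool goes at most 41.7 mm and 7.16 degrees, less where a joint would pass 70% of its speed; a pose out of reach is approached as far as the arm can. A call is refused whole if a number of a shift passes 41.7 or a number of a turn 0.125, either way. A call with a gripper value outside its range is refused whole. The fingers move at their own pace and stop on an object; "squeeze" is the grip in N (left out, the last holds). Time passes only in rows, so rows that do not move let the fingers close. It gives the time, the measured TCP pose, the force, the opening and the grip force at its end, in the units of the state.
- telemetry.get_obs(): the state, without advancing time (a new reading comes with each control period).
- cams.read_camera(name): name is "scene" or "side" or "wrist"; returns the picture (420x560x3 uint8, blue, green, red); there is no depth.
- cams.calibration(name): a dict with "K" (3x3 intrinsics, pixels), "origin" and "rotation" of the camera in the world; the wrist camera has in their place "hand_eye" (4x4, takes a point from camera to tool coordinates, whose origin is the TCP and whose axes are the flange's). Camera axes: x right, y down, z forward; pixel columns grow to the right and rows downward; lengths in m; the calibration is good to about 2 mm. A picture is of the moment at which its call begins: read the wrist's pose just before it. calibration takes no time and is no camera call.
- env.sign_off(): hands the job in; it is judged then, once.
The state is a dict: "time_s": time; "qpos": joint angles; "joint_velocities": joint speeds; "effort": joint torques, N m; "tool_pos": TCP position; "tool_rot": TCP orientation; "force": force on the tool from outside, world axes, zero at the start; "wrist_torque": the same for the moment, N m; "grip_width": finger opening in m; "grasp_force": force on a finger pad.
Only numpy, scipy, OpenCV 4.12 (cv2) and the standard library are available. Lean on these libraries where they do the work, as an engineer would, in place of code of your own. Each camera call takes 0.05 s, during which the arm holds its last target. There are 200 camera calls.

### The job

The board in the aluminium screening box needs a reset. With the fingertips, push the box's hinged lid up by its front lip and tip it over past the upright until it rests open by itself, let go of it, then press the button on the board inside all the way down and leave the lid open. Do not grip anything, be gentle, do not lift or shove the box, and leave the things around it where they stand.

Things in the scene. Friction and masses are not known exactly. Their poses are not given: they have to be found in the camera images.
- test_fixture: loose heavy (1.8 kg) open-topped bare aluminium screening box on the desk, 110 (x, front to back) x 150 (y, wide) x 60 mm high, walls 4 mm, closed by a hinged lid. Origin: centre of its underside, z up; -x is its front (lip side, turned to the robot's right and somewhat towards it), +x its hinge side. Inside, a green circuit board whose top lies 26 mm above the origin carries the button.
- lid (a joint): angle of the lid, a 4 mm aluminium plate of 100 g, 110 x 150 mm, hinged along the top of the back wall (+x side): 0 = shut (lying on the rim, plate underside 60 mm above the desk), grows as the front edge rises, end stop at 1.95 rad (leaning back 22 degrees past upright). Free damped hinge, no spring: it falls shut below about 1.53 rad and falls open above that.
- lid_lip (a point): middle of the underside of the front edge of the lid's lip; it moves with the lid. The lip is a 90 mm wide, 4 mm thick tongue of the lid plate that overhangs the box's front wall by 28 mm, so there is a 60 mm high free space below it; 138 mm from the hinge axis.
- lid_hinge (a point): middle of the lid's hinge axis, at the top of the back wall: 55 mm behind (+x) and 60 mm above the box's origin. The axis runs along the box's y.
- reset_button_top (a point): middle of the top face of the round black push button (22 mm across, in a flat grey housing) inside the box, 22 mm in front (-x) of the box's centre and 47 mm above its origin (13 mm below the rim); pressed straight down.
- reset_button (a joint): travel of the button in m: 0 = up, 0.005 = fully down (4 N); a spring returns it.
- solder_spool: bystander: white solder spool, 56 mm across, 32 mm high, behind the box's back wall (+x), under where the open lid leans; origin at the centre of its underside.
- flux_bottle: bystander: small white bottle with a red pointed cap, 35 mm across, 94 mm high, beside the box's far (-y) side; origin at the centre of its underside.
Things that resemble listed ones, but are neither listed nor needed, are in the scene too. There is more than one size of the test_fixture; the one meant has the size given above.

How it is judged (in metres and radians):
On the way, in this order (a step that is already met when the one before it is completed fails the run):
1. the lid rests open by itself, past upright, with no finger on the box (value of joint lid above 1.8 rad and contact force between each of the arm, the fingers and test_fixture below 0.1 N), for 0.2 s.
2. the button is pressed down with the lid open (value of joint reset_button above 0.004 m and contact force between the fingers and test_fixture above 0.5 N and value of joint lid above 1.7 rad), for 0.1 s.
At the end, for the whole second after the job is handed in: The lid rests open at more than 1.8 rad, the button has been pressed and is up again, the box stands flat and at rest within 30 mm of where it was, and spool and bottle are within 20 mm of where they were (value of joint lid above 1.8 rad and value of joint reset_button below 0.0015 m and distance of test_fixture from where it was at the start of the episode below 0.03 m and angle between test_fixture's own z axis and vertical below 0.05 rad and linear speed of test_fixture below 0.01 m/s and distance of each of solder_spool, flux_bottle from where it was at the start of the episode below 0.02 m); the robot touches nothing.
It fails at once if the box is lifted (10 mm) or tipped (height (world z) of test_fixture above 0.01 m or angle between test_fixture's own z axis and vertical above 0.12 rad).
It fails at once if the box is shoved more than 30 mm (distance of test_fixture from where it was at the start of the episode above 0.03 m).
It fails at once if the box, its lid or button is gripped or pushed hard (over 30 N) (contact force between the fingers and test_fixture above 30 N).
It fails at once if the spool or bottle is gripped (over 15 N), moved more than 20 mm or tipped (contact force between the fingers and solder_spool above 15 N or contact force between the fingers and flux_bottle above 15 N or distance of any of solder_spool, flux_bottle from where it was at the start of the episode above 0.02 m or angle between flux_bottle's own z axis and vertical above 0.3 rad).
It also fails if it takes over 51 s, if anything falls off the work surface, if the arm or the gripper's body presses on something with over 40 N, if the wrist force passes 120 N, or if a joint passes its speed limit or range.

## Working session

There is one attempt and no reset: what is moved stays moved. The work goes in short steps, Python scripts to look and compute and a tool call to move; the robot and the scene stay as the last step left them, time stands still between calls to the robot, and variables do not carry over. Pictures are saved under pics/ and viewed, at most 12 in all, crops included, and the job is handed in when it is done.

Besides the shell and the picture viewer there is one more tool, called after "Request:" in YAML: its name, and indented under it one key for each argument. arm_command: Moves the arm, as the interface text tells. Its arguments: {"type":"object","properties":{"series":{"type":"string"},"squeeze":{"type":"number"}},"required":["series"]}

```bash
mkdir -p pics; ls
python3 - <<'E'
from cell import telemetry, cams, env
import cv2,numpy as np
print(telemetry.get_obs())
for n in ["scene","side","wrist"]:
    im=cams.read_camera(n); cv2.imwrite(f"pics/{n}0.png",im); print(n,cams.calibration(n))
E
```

```text
pics
{'time_s': 0.0, 'qpos': array([-76.14115863,  18.43804403,  -4.01347846,  83.17185956,
         1.29427324,  78.54132882,  -3.26098927]), 'joint_velocities': array([-0.08124045, -0.0301956 ,  0.09711729,  0.04753812,  0.06199001,
       -0.05090875, -0.03287587]), 'effort': array([ 5.13352497e-04, -4.91285312e+01, -4.03651586e-01, -3.12528241e+01,
       -6.38721278e-02,  4.38306481e-02,  1.87451633e-04]), 'tool_pos': array([0.14672805, 0.63267621, 0.2214994 ]), 'tool_rot': array([-1.79893957e+02,  5.58947936e-03,  1.66947763e+02]), 'force': array([ 0.13390137, -0.37052632,  0.63059587]), 'wrist_torque': array([ 0.01589555,  0.01398791, -0.03282632]), 'grasp_force': 0.0, 'grip_width': 0.0872235859172555}
scene {'K': array([[453.32599073,   0.        , 282.81951467],
       [  0.        , 453.32599073, 212.53207204],
       [  0.        ,   0.        ,   1.        ]]), 'origin': array([ 0.1033945 , -0.36677075,  0.49962126]), 'rotation': array([-1.19340689e+02, -4.14910916e-02, -3.58343084e+01])}
side {'K': array([[418.15550172,   0.        , 282.73985989],
       [  0.        , 418.15550172, 207.94015285],
       [  0.        ,   0.        ,   1.        ]]), 'origin': array([ 0.23995607, -0.32233093,  0.6265432 ]), 'rotation': array([-130.6417102 ,    1.11304897,  -30.21449478])}
wrist {'K': array([[365.47482906,   0.        , 277.74799464],
       [  0.        , 365.47482906, 210.09587944],
       [  0.        ,   0.        ,   1.        ]]), 'hand_eye': array([[-6.82994282e-04, -9.70788833e-01, -2.39934523e-01,
         6.50845974e-02],
       [ 9.99999136e-01, -3.93598348e-04, -1.25406218e-03,
         1.51928199e-03],
       [ 1.12299173e-03, -2.39935172e-01,  9.70788263e-01,
        -1.61164581e-01],
       [ 0.00000000e+00,  0.00000000e+00,  0.00000000e+00,
         1.00000000e+00]])}
```

View pics/scene0.png

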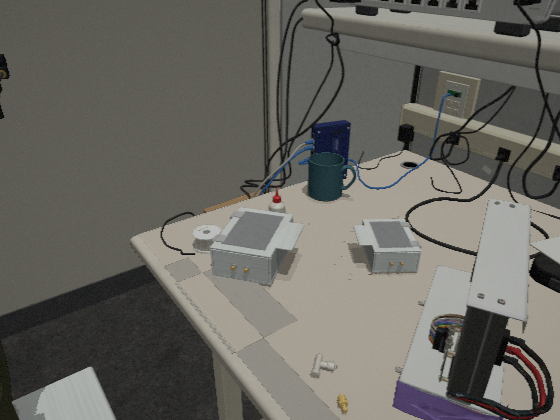

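View pics/side0.png

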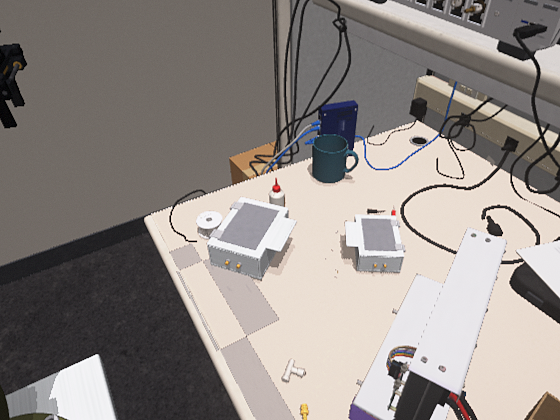

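```bash
cat > h.py <<'E'
import numpy as np,cv2
from scipy.spatial.transform import Rotation as R
from cell import telemetry,cams,env
def ray(n,uv,T=None):
    c=cams.calibration(n); d=np.linalg.inv(c["K"])@[uv[0],uv[1],1]
    if n=="wrist":
        A=T@c["hand_eye"]; return A[:3,3],A[:3,:3]@d
    return c["origin"],R.from_euler("xyz",c["rotation"],degrees=True).as_matrix()@d
def onz(n,uv,z,T=None):
    o,d=ray(n,uv,T); return o+d*(z-o[2])/d[2]
def tool(o=None):
    o=o or telemetry.get_obs(); T=np.eye(4); T[:3,:3]=R.from_euler("xyz",o["tool_rot"],degrees=True).as_matrix(); T[:3,3]=o["tool_pos"]; return T
def proj(n,p,T=None):
    c=cams.calibration(n)
    if n=="wrist": A=T@c["hand_eye"];o,M=A[:3,3],A[:3,:3]
    else: o=c["origin"];M=R.from_euler("xyz",c["rotation"],degrees=True).as_matrix()
    q=c["K"]@(M.T@(np.asarray(p)-o)); return q[:2]/q[2]
E
python3 - <<'E'
import cv2,numpy as np
a=cv2.imread("pics/scene0.png")[185:295,185:315]; b=cv2.imread("pics/side0.png")[170:280,185:315]
cv2.imwrite("pics/c1.png",np.hstack([cv2.resize(x,None,fx=3,fy=5,interpolation=cv2.INTER_CUBIC) for x in (a,b)]))
E
```

```text
(no output)
```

View pics/c1.png

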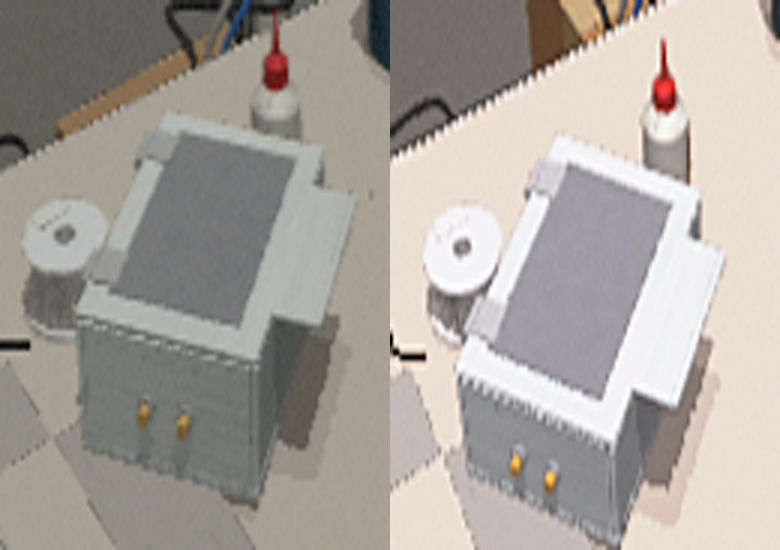

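Run:
```python
from h import *
np.set_printoptions(precision=4,suppress=True)
P={"scene":[(211.7,247.4),(240,207.6),(292.3,215),(272.3,256.4),(303.3,224.4),(291.7,250)],
"side":[(208.3,243.2),(241.7,197),(287.7,208),(259,258),(296.3,220),(279,251)]}
ctr=[]
for n,L in P.items():
    q=np.array([onz(n,u,0.064) for u in L])[:,:2]; print(n,q.tolist())
    print("hinge len",np.linalg.norm(q[0]-q[1]),"front len",np.linalg.norm(q[2]-q[3]),"depth",np.linalg.norm(q[1]-q[2]),np.linalg.norm(q[0]-q[3]),"lipw",np.linalg.norm(q[4]-q[5]))
    H=(q[0]+q[1])/2;F=(q[2]+q[3])/2;l=(q[4]+q[5])/2
    d=H-l; print("c",(H+F)/2,"lip",l,"len",np.linalg.norm(d),"yaw",np.degrees(np.arctan2(d[1],d[0])), "yaw from y", np.degrees(np.arctan2(*(q[0]-q[1])[::-1]))-90,np.degrees(np.arctan2(*(q[3]-q[2])[::-1]))-90)
for nm,us,uz in (("spool",(206.3,233),.032),("bottle cap base",None,0)):
    if us: print(nm,onz("scene",us,uz))
print("spool side",onz("side",(209,219),.032))
# bottle cap tip z .094: scene (276,10)->
print("bottle",onz("scene",(276/3+185,185+10/5),.094),onz("side",(273/3+185,170+38/5),.094))
```

```text
scene [[0.38597072334583016, 0.23351494737027867], [0.49966166721567407, 0.327681711624106], [0.566571369999729, 0.24263723118809866], [0.4553869280976355, 0.15018627510198324], [0.5619278162193742, 0.20210450627885457], [0.49313808687355076, 0.14646675673009402]]
hinge len 0.14762455828232607 front len 0.14459999793332243 depth 0.10821031364560867 0.10845403221707134 lipw 0.08847364601010993
c [0.4769 0.2385] lip [0.5275 0.1743] len 0.13593865729318735 yaw 128.55007800476497 yaw from y -230.3660769732121 -230.25614408545786
side [[0.3888711218012477, 0.23475632887952214], [0.5036318013328936, 0.32649401360938113], [0.5690179558636248, 0.2440882918695615], [0.4533856834643511, 0.151553350752772], [0.5648667150936607, 0.20349875290035702], [0.4931101009298847, 0.14781063160299995]]
hinge len 0.14692112294071313 front len 0.14809975606903455 depth 0.1051953049321938 0.1052846818665604 lipw 0.09083049339224228
c [0.4787 0.2392] lip [0.529  0.1757] len 0.13365703785048402 yaw 128.24491436251503 yaw from y -231.3617697294706 -231.3313937162779
spool [0.4221 0.3286 0.032 ]
spool side [0.4265 0.333  0.032 ]
bottle [0.5784 0.3107 0.094 ] [0.5811 0.3127 0.094 ]
```

The target is the large box at scene pixel (255,245), which measures about 148 x 107 mm with the spool at (207,236) and the bottle at (277,205). The small box at (393,245) is the lookalike. The crop confirms the choice. The box centre is about (0.478, 0.239), with its +x axis at yaw 129°.

The tool always points straight down, so I'll use closed fingers on the front edge of the lip and lift by light pressure and friction.

Request:
arm_command:
  series: "0 0 0 0.11 255;0 0 0 0.11 255;0 0 0 0.11 255;0 0 0 0.11 255;0 0 0 0.11 255;0 0 0 0.11 255"
  squeeze: 3

```text
time_s: 0.65
tool_pos: [0.1468, 0.633, 0.2221]
tool_rot: [-180.0, 0.0, 128.8]
force: [-0.0, 1.0, 0.1]
grip_width: 0.0552
grasp_force: 0.0
```

Request:
arm_command:
  series: "-10 0 0 0 255;-20 0 0 0 255;-34 0 0 0 255;-38 1 0 0 255;-38 1 0 0 255;-38 1 0 0 255;-38 1 0 0 255;-38 1 0 0 255;-38 1 0 0 255;-38 1 0 0 255;-38 1 0 0 255;-38 1 0 0 255;-38 1 0 0 255;-38 0 0 0 255;-38 0 0 0 255;-38 0 0 0 255;-38 0 0 0 255;-34 0 0 0 255;-20 0 0 0 255;-10 0 0 0 255"

```text
time_s: 2.32
tool_pos: [0.5725, 0.1226, 0.2225]
tool_rot: [-180.0, 0.1, 129.0]
force: [-0.7, -0.3, -0.8]
grip_width: 0.0008
grasp_force: 0.0
```

Run:
```python
from h import *
o=telemetry.get_obs(); T=tool(o); print(o); np.save("T1.npy",T)
cv2.imwrite("pics/w1.png",cams.read_camera("wrist"))
for p in [(.53,.1745,.062),(.478,.239,.064)]: print(proj("wrist",p,T))
```

```text
{'time_s': 2.3167, 'qpos': array([-40.05435268,  11.06258975,  29.06732335,  93.70605583,
        -5.39410765,  76.64697197,  28.7687536 ]), 'joint_velocities': array([ 7.37653067,  6.6716645 ,  1.67614754, -6.44084766, -5.53834478,
        1.93410456, 11.23083266]), 'effort': array([-1.13238931e+00, -3.72065341e+01,  2.55530991e+00, -3.06933188e+01,
       -7.31234229e-02, -7.40909862e-03, -2.47020886e-03]), 'tool_pos': array([0.57246887, 0.12263763, 0.22248449]), 'tool_rot': array([-1.79959144e+02,  9.28078050e-02,  1.28961252e+02]), 'force': array([-0.74211444, -0.27061185, -0.75817341]), 'wrist_torque': array([-0.09780215, -0.0247036 ,  0.0640882 ]), 'grasp_force': 0.0, 'grip_width': 0.0007951276502411838}
[276.33395351 117.96674547]
[276.30527724  10.19663312]
```

View pics/w1.png

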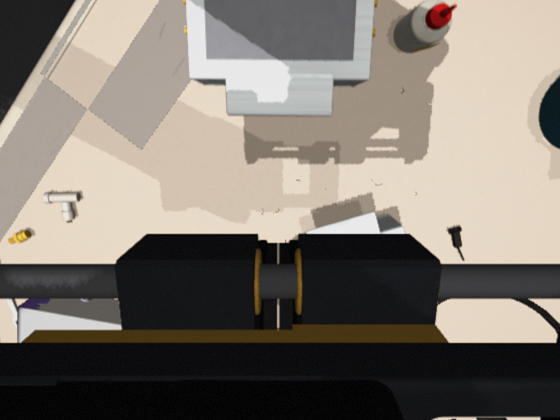

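The wrist view shows the lip's front edge at row 115, columns 228–332, centred at 279. I predicted (276,118), so the estimate holds. The small box shows at about (350,225), close to the fingers, so I'll check its clearance.

Run:
```python
from h import *
np.set_printoptions(precision=4,suppress=True)
T=np.load("T1.npy"); i=lambda w:(np.linalg.inv(T)@np.r_[w,1])[:3]*1000
for n,u,z in [("lipL",(228,115),.062),("lipR",(332,115),.062),("lidL",(190,79),.064),("lidR",(370,79),.064)]:
    w=onz("wrist",u,z,T); print(n,w,"tool mm",i(w))
for u in [(307,232),(378,215),(403,232)]: w=onz("wrist",u,.045,T); print("small",w,i(w))
for n,L in {"scene":[(357,221),(414,221),(362,246),(420,257)],"side":[(346,222),(400,216),(347,244),(404,253)]}.items():
    for u in L: w=onz(n,u,.045); print(n,w,i(w))
print(telemetry.get_obs()["tool_pos"])
```

```text
lipL [0.4964 0.1505 0.062 ] tool mm [ 69.7694 -41.461  160.4013]
lipR [0.5653 0.2062 0.062 ] tool mm [ 69.7068  47.091  160.3383]
lidL [0.4548 0.154  0.064 ] tool mm [ 98.5986 -71.6766 158.3761]
lidR [0.5707 0.2475 0.064 ] tool mm [ 98.4647  77.1937 158.2702]
small [0.6203 0.1097 0.045 ] [-39.8244  29.1598 177.5285]
small [0.6622 0.1655 0.045 ] [-22.7943  96.8046 177.4527]
small [0.6926 0.1682 0.045 ] [-39.8255 122.1232 177.4622]
scene [0.6764 0.1751 0.045 ] [-24.2728 113.8932 177.4429]
scene [0.768 0.109 0.045] [-133.2611  143.6583  177.5982]
scene [0.6211 0.1048 0.045 ] [-44.1377  26.6967 177.5372]
scene [0.6786 0.0207 0.045 ] [-145.6881   18.5595  177.7075]
side [0.6594 0.1631 0.045 ] [-22.9235  93.1276 177.4555]
side [0.7655 0.1197 0.045 ] [-123.3456  148.4041  177.5787]
side [0.6233 0.1115 0.045 ] [-40.3025  32.6486 177.5268]
side [0.7004 0.037  0.045 ] [-146.7664   45.7244  177.6899]
[0.5727 0.1227 0.2224]
```

Request:
arm_command:
  series: "5 1 15 0 255;10 1 30 0 255;10 1 35 0 255;10 0 35 0 255;5 0 35 0 255;5 0 20 0 255;0 0 10 0 255;0 0 0 0 255;0 0 0 0 255;0 0 0 0 255"

```text
time_s: 3.2
tool_pos: [0.5466, 0.1649, 0.0445]
tool_rot: [179.8, 0.0, 129.2]
force: [0.9, -0.1, 0.0]
grip_width: 0.0004
grasp_force: 0.0
```

Request:
arm_command:
  series: "2 0 0 0 255;2 0 0 0 255;2 0 0 0 255;2 0 0 0 255;0 0 0 0 255;0 0 0 0 255"

```text
time_s: 3.7
tool_pos: [0.5399, 0.1709, 0.0427]
tool_rot: [180.0, -0.0, 129.2]
force: [0.3, 0.2, -0.7]
grip_width: 0.0003
grasp_force: 0.0
```

```bash
cat > st.py <<'E'
from h import *
np.set_printoptions(precision=4,suppress=True)
o=telemetry.get_obs();T=tool(o); M=T[:3,:3]
print(o["time_s"],o["tool_pos"],"F tool",M.T@o["force"],"tq",M.T@o["wrist_torque"])
b=np.array([-.629,.777]); p=o["tool_pos"]; print("tcp ahead of lip-edge(start) mm", ((p[:2]-[.5309,.1784])@b)*1000)
E
python3 st.py
```

```text
3.7 [0.5399 0.1709 0.0427] F tool [-0.0465  0.3446  0.7057] tq [ 0.0124 -0.0366  0.0057]
tcp ahead of lip-edge(start) mm -11.547295672218493
```

Request:
arm_command:
  series: "1 0 0 0 255;1 0 0 0 255;0 0 0 0 255;0 0 0 0 255"

```text
time_s: 4.03
tool_pos: [0.539, 0.1718, 0.0426]
tool_rot: [180.0, 0.0, 129.1]
force: [0.7, -0.4, -1.0]
grip_width: 0.0004
grasp_force: 0.6
```

```bash
python3 st.py
```

```text
4.0333 [0.539  0.1718 0.0426] F tool [-0.7225  0.3011  0.9744] tq [ 0.0737 -0.2724  0.0001]
tcp ahead of lip-edge(start) mm -10.18153070095077
```

Request:
arm_command:
  series: "1 0 0 0 255;1 0 0 0 255;0 0 0 0 255;0 0 0 0 255"

```text
time_s: 4.37
tool_pos: [0.5388, 0.1719, 0.0428]
tool_rot: [180.0, 0.2, 129.1]
force: [3.5, -4.7, -0.5]
grip_width: 0.0003
grasp_force: 2.6
```

```bash
python3 st.py
```

```text
4.3667 [0.5388 0.1719 0.0428] F tool [-5.8622 -0.223   0.5634] tq [ 0.0637 -1.1637 -0.0568]
tcp ahead of lip-edge(start) mm -10.001274919001153
```

Request:
arm_command:
  series: "0 0 -1 0 255;0 0 -1 0 255;0 0 -2 0 255;0 0 -2 0 255;0 0 -2 0 255;0 0 0 0 255"

```text
time_s: 4.87
tool_pos: [0.5386, 0.1723, 0.0511]
tool_rot: [180.0, 0.1, 129.1]
force: [3.7, -5.1, 0.1]
grip_width: 0.0004
grasp_force: 2.8
```

```bash
python3 st.py; python3 -c "
from h import *
a=cams.read_camera('side')[160:290,180:340]
cv2.imwrite('pics/s2.png',cv2.resize(a,None,fx=4,fy=4))"
```

```text
4.8667 [0.5386 0.1723 0.0511] F tool [-6.3424 -0.319  -0.1156] tq [ 0.096  -1.192   0.0221]
tcp ahead of lip-edge(start) mm -9.570845808716975
```

View pics/s2.png

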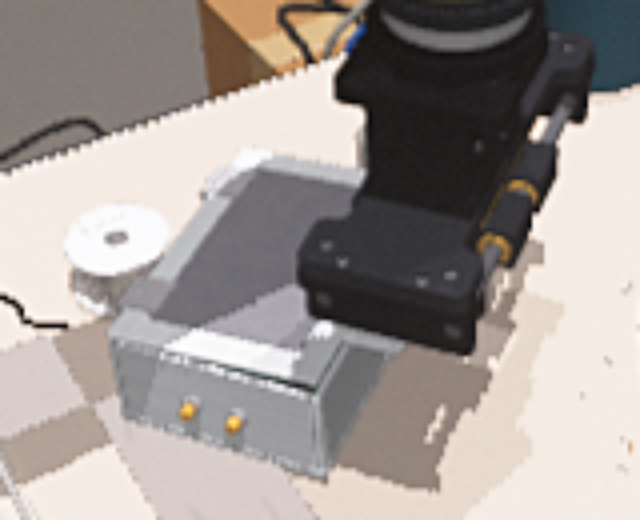

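The crop shows a dark wedge opening at the lid's near front corner (310,380), so the lid is rising with the finger. I'll keep following the arc.

Request:
arm_command:
  series: "0.3 0 -4 0 255;0.4 0 -4 0 255;0.5 0 -4 0 255;0.6 0 -4 0 255;0.8 0 -4 0 255;0.9 0 -4 0 255;1 0 -4 0 255;1.1 0 -4 0 255;0 0 0 0 255"

```text
time_s: 5.67
tool_pos: [0.5346, 0.1775, 0.0836]
tool_rot: [179.9, 0.1, 129.1]
force: [2.5, -4.6, 0.7]
grip_width: 0.0007
grasp_force: 2.8
```

```bash
python3 st.py; python3 -c "
from h import *
a=cams.read_camera('scene')[160:300,180:340]
cv2.imwrite('pics/s3.png',cv2.resize(a,None,fx=4,fy=4))"
```

```text
5.6667 [0.5346 0.1775 0.0836] F tool [-5.1236 -0.9548 -0.6481] tq [ 0.2882 -1.2228 -0.0092]
tcp ahead of lip-edge(start) mm -3.0599430518876054
```

View pics/s3.png

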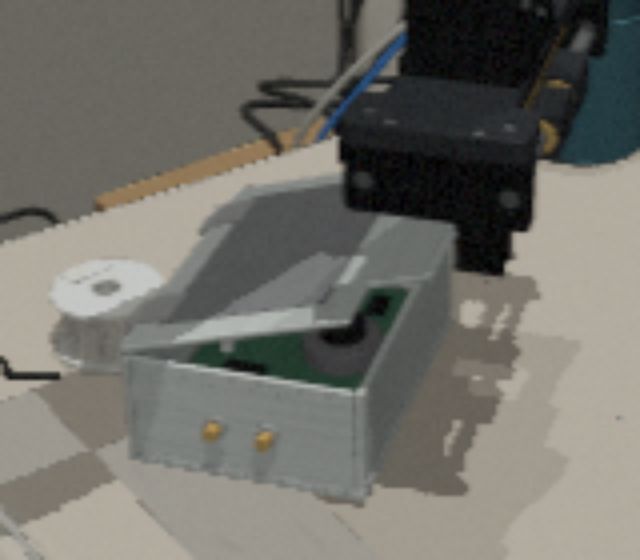

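Lid is clearly open about 17° with the board visible, and the box hasn't moved. Continuing along the arc.

Request:
arm_command:
  series: "1.3 0 -4 0 255;1.4 0 -4 0 255;1.6 0 -4 0 255;1.7 0 -4 0 255;1.9 0 -4 0 255;2 0 -4 0 255;2.2 0 -4 0 255;2.4 0 -4 0 255;2.5 0 -4 0 255;2.7 0 -4 0 255;3 0 -4 0 255;3.2 0 -4 0 255;3.5 0 -4 0 255;3.7 0 -4 0 255;4 0 -4 0 255;0 0 0 0 255"

```text
time_s: 7.05
tool_pos: [0.5096, 0.2085, 0.1433]
tool_rot: [180.0, -0.1, 129.3]
force: [2.1, -1.9, 3.2]
grip_width: 0.0002
grasp_force: 2.5
```

```bash
python3 st.py; python3 -c "
from h import *
a=cams.read_camera('scene')[110:300,180:380]
cv2.imwrite('pics/s4.png',cv2.resize(a,None,fx=3,fy=3))"
```

```text
7.05 [0.5096 0.2085 0.1433] F tool [-2.8418  0.4194 -3.1681] tq [-0.0096 -0.6463  0.03  ]
tcp ahead of lip-edge(start) mm 36.74533220066127
```

View pics/s4.png

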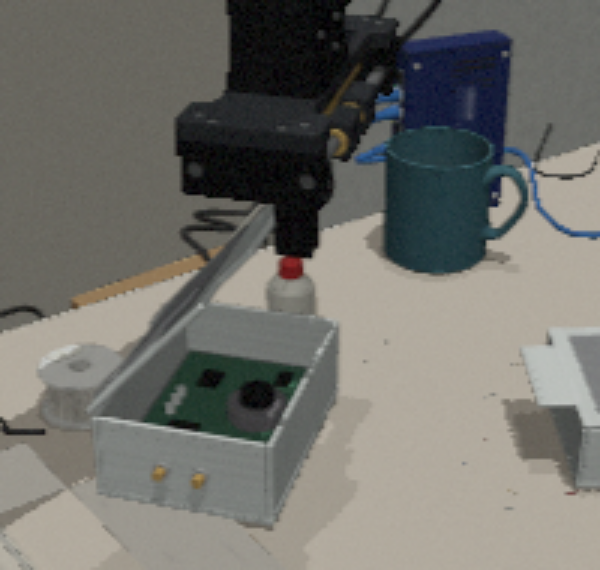

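Request:
arm_command:
  series: "3.6 0 -3 0 255;3.6 0 -3 0 255;3.8 0 -3 0 255;3.8 0 -3 0 255;4 0 -2.5 0 255;4 0 -2.5 0 255;4.2 0 -2.5 0 255;4.2 0 -2.5 0 255;4.4 0 -2 0 255;4.4 0 -2 0 255;4.5 0 -1.5 0 255;4.5 0 -1.5 0 255;4.6 0 -1.5 0 255;4.6 0 -1.5 0 255;4.7 0 -1 0 255;4.7 0 -1 0 255;4.7 0 0 0 255;4.7 0 0 0 255;0 0 0 0 255"

```text
time_s: 8.68
tool_pos: [0.461, 0.2677, 0.1764]
tool_rot: [-180.0, -0.0, 129.2]
force: [-0.9, -0.3, -0.0]
grip_width: 0.0006
grasp_force: 0.0
```

```bash
python3 st.py; python3 -c "
from h import *
a=cams.read_camera('scene')[60:300,180:380]
cv2.imwrite('pics/s5.png',cv2.resize(a,None,fx=2.5,fy=2.5))"
```

```text
8.6833 [0.461  0.2677 0.1764] F tool [ 0.3434 -0.9412  0.0387] tq [ 0.0253 -0.0578  0.0187]
tcp ahead of lip-edge(start) mm 113.34083793482088
```

View pics/s5.png

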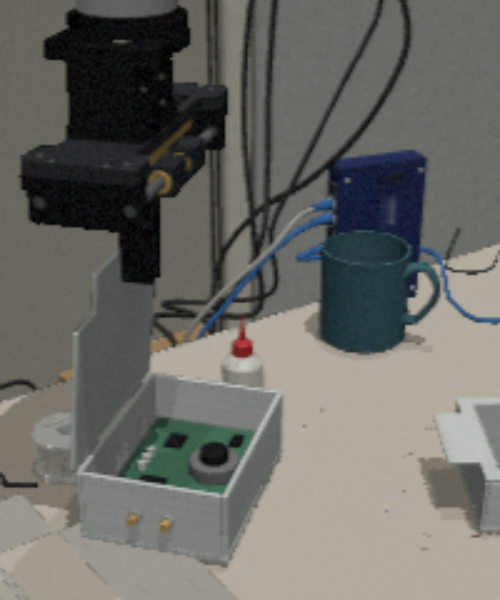

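The lid is near upright, about 80°, with the finger in front of it. I'll push it past upright, then back away.

Request:
arm_command:
  series: "3 0 0 0 255;3 0 0 0 255;3 0 0 0 255;3 0 0 0 255;3 0 0 0 255;3 0 0 0 255;3 0 0 0 255;3 0 0 0 255;3 0 0 0 255;3 0 0 0 255;0 0 0 0 255;0 0 0 0 255;-5 0 0 0 255;-10 0 0 0 255;-20 0 0 0 255;-25 0 0 0 255;-25 0 0 0 255;-20 0 0 0 255;-10 0 0 0 255;0 0 0 0 255"

```text
time_s: 10.4
tool_pos: [0.5175, 0.1971, 0.1767]
tool_rot: [180.0, 0.1, 128.8]
force: [0.2, -0.2, 0.4]
grip_width: 0.0007
grasp_force: 0.0
```

```bash
python3 st.py; python3 -c "
from h import *
a=cams.read_camera('scene')[110:290,180:320]; b=cams.read_camera('side')[110:290,180:320]
cv2.imwrite('pics/s6.png',cv2.resize(np.hstack([a,b]),None,fx=2.8,fy=2.8))"
```

```text
10.4 [0.5175 0.1971 0.1767] F tool [-0.2582  0.0431 -0.3741] tq [0.0126 0.0073 0.043 ]
tcp ahead of lip-edge(start) mm 22.938517846704254
```

View pics/s6.png

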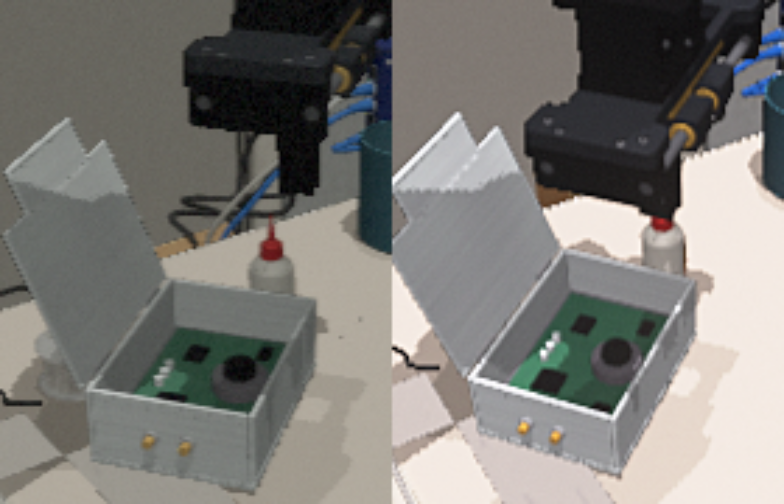

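Lid leans open past upright by itself and the fingers are clear of it. The button's black top is at scene (265,241) and side (260,236).

Run:
```python
from h import *
np.set_printoptions(precision=4,suppress=True)
T=tool()
from scipy import ndimage
for n,u in {"scene":(265.4,241),"side":(260.4,236)}.items():
    g=cams.read_camera(n).max(2); m,_=ndimage.label(g<55); x,y=map(round,u); k=m[y,x]; ys,xs=np.where(m==k)
    c=((xs.min()+xs.max())/2,(ys.min()+ys.max())/2)
    for v in (u,c):
        w=onz(n,v,.047); print(n,k,len(xs),v,w,"tool mm",(np.linalg.inv(T)@np.r_[w,1])[:3]*1000)
w=np.r_[.4918,.2219,.047]; print("pred",(np.linalg.inv(T)@np.r_[w,1])[:3]*1000)
```

```text
scene 279 149 (265.4, 241) [0.4868 0.2182 0.047 ] tool mm [ 31.2899 -11.1944 129.4749]
scene 279 149 (np.float64(268.5), np.float64(239.5)) [0.4943 0.219  0.047 ] tool mm [ 27.2587  -4.849  129.4711]
side 275 85 (260.4, 236) [0.4895 0.2164 0.047 ] tool mm [ 28.1961 -10.22   129.4725]
side 275 85 (np.float64(260.0), np.float64(235.5)) [0.4895 0.218  0.047 ] tool mm [ 29.4953  -9.186  129.4733]
pred [ 31.0445  -4.9848 129.474 ]
```

Request:
arm_command:
  series: "5 -2 10 0 255;10 -2 20 0 255;10 -2 25 0 255;5 -1 25 0 255;0 0 20 0 255;0 0 10 0 255;0 0 5 0 255;0 0 5 0 255;0 0 0 0 255;0 0 0 0 255"

```text
time_s: 11.43
tool_pos: [0.4919, 0.2198, 0.0574]
tool_rot: [179.9, 0.0, 129.1]
force: [0.8, -0.5, 0.6]
grip_width: 0.0006
grasp_force: 0.0
```

```bash
python3 st.py; python3 -c "
from h import *
cv2.imwrite('pics/s7.png',np.hstack([cv2.resize(cams.read_camera(n)[180:280,200:320],None,fx=3.3,fy=5) for n in('scene','side')]))"
```

```text
11.4333 [0.4919 0.2198 0.0574] F tool [-0.8847  0.3627 -0.5865] tq [ 0.0307 -0.0035  0.0658]
tcp ahead of lip-edge(start) mm 56.675535448741165
```

View pics/s7.png

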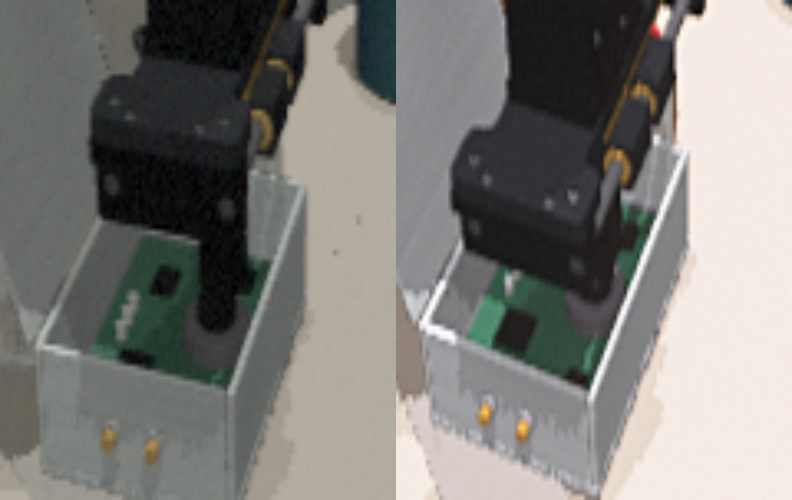

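Fingers are centred over the grey housing (scene crop 218,335; side crop 597,300). Pressing gently.

Request:
arm_command:
  series: "0 0 3 0 255;0 0 3 0 255;0 0 3 0 255;0 0 1.5 0 255;0 0 1.5 0 255;0 0 1 0 255;0 0 1 0 255;0 0 0 0 255;0 0 0 0 255"

```text
time_s: 12.28
tool_pos: [0.4914, 0.2196, 0.0428]
tool_rot: [180.0, -0.0, 129.1]
force: [-1.0, -0.1, 3.4]
grip_width: 0.0004
grasp_force: 1.8
```

```bash
python3 st.py
```

```text
12.2833 [0.4914 0.2196 0.0428] F tool [ 0.5833 -0.8421 -3.4298] tq [0.2031 0.0193 0.0274]
tcp ahead of lip-edge(start) mm 56.84706336790286
```

Request:
arm_command:
  series: "0 0 1 0 255;0 0 1 0 255;0 0 0.7 0 255;0 0 0 0 255;0 0 0 0 255;0 0 0 0 255"

```text
time_s: 12.78
tool_pos: [0.4914, 0.2195, 0.0421]
tool_rot: [180.0, -0.1, 129.1]
force: [-6.7, -2.8, 18.2]
grip_width: 0.0003
grasp_force: 9.2
```

```bash
python3 st.py
```

```text
12.7833 [0.4914 0.2195 0.0421] F tool [  2.0894  -6.946  -18.2447] tq [ 1.4877  0.3077 -0.0458]
tcp ahead of lip-edge(start) mm 56.7766000061483
```

The button bottomed out: the force jumped to 18 N at 5 mm of travel. Now retreating straight up.

Request:
arm_command:
  series: "0 0 -3 0 255;0 0 -5 0 255;0 0 -10 0 255;0 0 -20 0 255;-5 0 -30 0 255;-15 0 -30 0 255;-20 0 -30 0 255;-20 0 -20 0 255;-10 0 -10 0 255;0 0 0 0 255;0 0 0 0 255;0 0 0 0 255"

```text
time_s: 13.78
tool_pos: [0.5335, 0.1662, 0.1959]
tool_rot: [-179.8, -0.1, 129.2]
force: [-0.2, 0.9, -0.9]
grip_width: 0.0006
grasp_force: 0.0
```

```bash
python3 st.py; python3 -c "
from h import *
cv2.imwrite('pics/s8.png',np.hstack([cv2.resize(cams.read_camera(n)[110:290,180:320],None,fx=2.8,fy=2.8) for n in('scene','side')]))"
```

```text
13.7833 [0.5335 0.1662 0.1959] F tool [0.7962 0.4241 0.8815] tq [ 0.0772 -0.0229  0.0127]
tcp ahead of lip-edge(start) mm -11.106377641472926
```

View pics/s8.png

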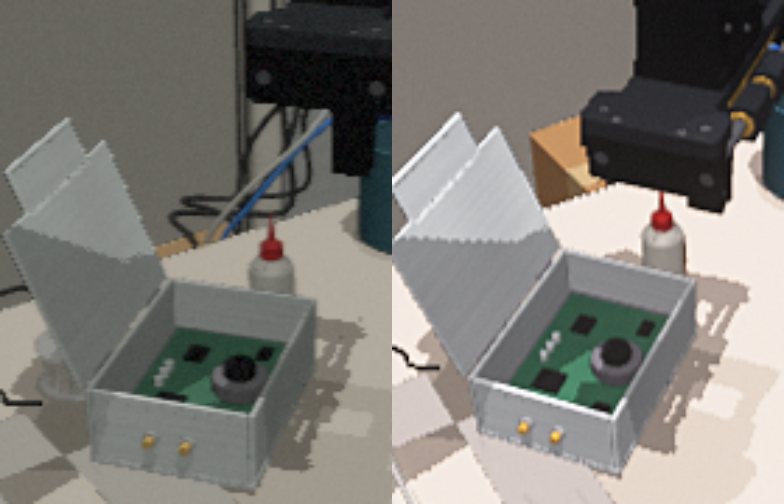

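The lid is open, the button is up again at (239,367), the box and bystanders haven't moved, and the arm is clear.

```bash
python3 -c "
from cell import env
print(env.sign_off())"
```

```text
the job is handed in; nothing more can be done
None
```

I pushed the lid open past upright, where it rests by itself, pressed the button fully down and let it spring back, and handed in the job; the hand-in returned no verdict, but in the last pictures the box, spool and bottle stood where they were.

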